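Push the disk cartridge through the gap to its mat

TASK

Gently push the red disk cartridge along the table, lengthwise through the narrow gap between the grey disk reader and the blue disk file, until it lies wholly on the green mat beyond and square with it. Only push it with the fingertips or the outside of the fingers: do not grip, lift, tip or knock it, and leave everything else on the table where it stands. Finish with the hand clear of everything.

Things in the scene. Friction and masses are not known exactly. Their poses are not given: they have to be found in the camera images.
- cartridge_center (a point): centre, half-way up, of the loose red disk cartridge: a flat plastic slab 135 mm long (x), 100 wide (y), 24 high, 0.2 to 0.4 kg, white label on top; a steel strip marks its +x end, which starts pointing roughly towards the gap. It slides on the table. This point is 12 mm above its underside; axes as cartridge.
- cartridge: the same cartridge, origin under its centre on its underside; x along its 135 mm length, y across its 100 mm width, z up. It starts 190 to 240 mm before the gap's middle (gate -x), up to 45 mm off its middle line, turned up to 0.45 rad.
- gate: two obstacles screwed to the table, 90 mm long (x -45 to 45), a gap 109 mm wide between, edges rounded 6 mm. Origin on the table in the middle of the gap; x along the passage towards the mat, y across, z up. At -y: grey disk reader, 150 mm across, 50 high. At +y: blue disk file, 110 across, 52 high. The table is bare and flat before, in and after the gap.
- mat: green mat with a white border, flush with the table (nothing to catch on), 180 mm along its x, 140 mm along its y. Origin at its centre on the table. It lies 200 to 220 mm beyond the gap's middle, within 8 mm of the gap's middle line, its x along the passage to within 0.06 rad.
- mug: bystander, to be left alone: white ceramic mug, 80 diameter, 95 high, origin under its centre (mm)
- cases: bystander, to be left alone: stack of six clear and grey disc cases, about 145 x 128 x 60 high, origin under its centre (mm)
- tape: bystander, to be left alone: yellow tape ring lying flat, 90 outer diameter, 25 high, origin under its centre (mm)
- diskette: bystander, to be left alone: flat black diskette, 94 x 90 x 5, origin under its centre (mm)
- marker: bystander, to be left alone: white marker pen with a blue cap standing on end, 18 diameter, 130 high, origin under its centre (mm)
- stapler: bystander, to be left alone: red and black stapler, 145 x 36 x 43 high, origin under its centre (mm)
Mind the look-alikes: they are no part of the job. Of the things that look like the cartridge, the largest one is meant.

How it is judged:
On the way:
1. the cartridge is inside the gap, between the two obstacles, lying flat and lengthwise (x of cartridge_center in the frame of gate between -0.03 and 0.03 m and y of cartridge_center in the frame of gate between -0.01 and 0.01 m and angle between the x axis of cartridge and the x axis of gate, either way round below 0.15 rad and height (world z) of cartridge_center below 0.018 m), for 0.05 s.
At the end, for the whole second after the job is handed in: After passing through the gap the cartridge rests flat on the green mat, label up, its centre within 25 mm along and 22 mm across of the mat's centre and its length within 0.2 rad of the mat's; it is at rest (x of cartridge_center in the frame of mat between -0.025 and 0.025 m and y of cartridge_center in the frame of mat between -0.022 and 0.022 m and angle between the x axis of cartridge and the x axis of mat, either way round below 0.2 rad and angle between cartridge's own z axis and vertical below 0.05 rad and height (world z) of cartridge_center below 0.016 m and linear speed of cartridge below 0.01 m/s); the robot touches nothing.
It fails at once if the cartridge is lifted more than 8 mm off the table (height (world z) of cartridge_center above 0.02 m).
It fails at once if the cartridge is tipped (angle between cartridge's own z axis and vertical above 0.12 rad).
It fails at once if the cartridge is struck so that it goes faster than 0.4 m/s (linear speed of cartridge above 0.4 m/s).
It fails at once if a bystander is disturbed (moved over 15 mm) (distance of any of mug, cases, tape, diskette, marker, stapler from where it was at the start of the episode above 0.015 m).
It also fails if it takes over 72 s, if anything falls off the work surface, if the arm or the gripper's body presses on something with over 40 N, if the wrist force passes 120 N, or if a joint passes its speed limit or range.

ROBOT

A 7-joint arm with a two-finger parallel gripper is mounted at the origin on the work surface. World frame = base frame: x ahead of the robot, y to its left, z up, the work surface at z = 0. Lengths are in m, angles in rad, forces in N, time in s.
With the tool pointing down it reaches from about 0.4 to 0.85 m from the base axis. Payload 10.4 kg.
Tool frame: the origin (TCP) lies midway between the tips of the shut fingers; the grasp point (between the pads) lies bot.hold_point_z behind it (bot.hold_point_z is the distance from the TCP to the grasp point, in m); z points along the fingers, y is the direction in which the jaws open and shut (so a half turn about z gives the same grasp; the last joint's range is limited). The gripper opens to 87 mm and grips with 3 to 60 N. Pads are 19 mm wide; open, the fingers measure 117 mm over their backs; the gripper's body (75 mm by 190 mm) begins 51 mm behind the grasp point.
Start: joints at [1.243, 0.332, -0.065, 1.46, 0.022, 1.35, -0.088], TCP at [0.188, -0.596, 0.223] pointing down, gripper open.
Joint ranges: [-2.6, 2.6], [-0.5, 2.12], [-1.47, 1.34], [0.16, 2.42], [-1.27, 4.41], [0.06, 2.06], [-2.6, 2.6]. Speed limits (rad/s): [2.22, 2.22, 2.79, 2.79, 3.14, 3.14, 3.14].

INTERFACE

Orientations are given as a unit quaternion [w, x, y, z].
In Python, from cell import status, camera, workorder, bot gives the robot as it stands. The module is installed in compiled form; this text tells all that it offers.
- The arm moves only by the tool jog_arm, never from a script. Its argument "targets" is a list of rows, each a list of 5 numbers: the finger opening in mm, from 0 to 87, then the shift along the world's x, y, z in units of 25 mm (1.0 is 25 mm), then the turn about the world's z in units of 8 degrees (1.0 is 8 degrees). In form: [[gripper, x, y, z, yaw], ...]. A call has 1 to 5 rows; each row is the pose to reach, as a shift and turn from the pose measured when the call began; what a row does not reach only later rows make up. A row lasts 1/10 s, in which the tool goes at most 50 mm and 8.59 degrees, less where a joint would pass 70% of its speed; a pose out of reach is approached as far as the arm can. A call with a gripper value outside its range is refused whole. The fingers move at their own pace and stop on an object; "squeeze" is the grip in N (left out, the last holds). Time passes only in rows, so rows that repeat a pose let the fingers close. It gives the time, the measured TCP pose, the force and the opening at its end, in the units of the state.
- status.get_obs(): the state, without advancing time (a new reading comes with each control period).
- camera(name): name is "scene" or "side" or "wrist"; returns a dict with "color" (480x640x3 uint8, red, green, blue), "fov_y" (degrees; the focal length in pixels is half the picture's height over the tangent of half this angle, whatever the lens; pixels are square), "cx", "cy" (the principal point, pixels), "cam_to_world" (4x4, takes a point from camera to world coordinates). Camera axes: x right, y up, looking along -z (the intrinsics and any distortion apply to the point x, -y, -z); pixel columns grow to the right and rows downward; lengths in m; the calibration is good to about 2 mm. The wrist camera is an equidistant fisheye: a pixel r from the principal point sees the ray r / f radians off the axis. A picture is of the moment at which its call begins. There is no depth.
- workorder.job_done(): hands the job in, once; it reports no verdict.
The state is a dict: "time": time; "joint_positions": joint angles; "dq": joint speeds; "effort": joint torques, N m; "tool_pos": TCP position; "orientation": TCP orientation; "force": force on the tool from outside, world axes, zero at the start; "moment": the same for the moment, N m; "grip_width": finger opening in m.
Only numpy, scipy, OpenCV 4.12 (cv2) and the standard library are available. Lean on these libraries where they do the work, as an engineer would, in place of code of your own. Each camera call takes 0.05 s, during which the arm holds its last target.

## Working session

There is one attempt and no reset: what is moved stays moved. The work goes in short steps, Python scripts to look and compute and a tool call to move; the robot and the scene stay as the last step left them, time stands still between calls to the robot, and variables do not carry over. Pictures are saved under pics/ and viewed, and the job is handed in when it is done.

Besides the shell and the picture viewer there is one more tool, called after "Emit:" as name(argument=value, ...) on one line, values as JSON. jog_arm: Moves the arm, as the interface text tells. Its arguments: {"type":"object","properties":{"targets":{"type":"array"},"squeeze":{"type":"number"}},"required":["targets"]}

```bash
mkdir -p pics
cat > h.py <<'E'
import numpy as np, cv2
from cell import status, camera, workorder, bot
def snap(n,f):
    c=camera(n); cv2.imwrite(f'pics/{f}.png',c['color'][:,:,::-1]); 
    np.savez(f'pics/{f}.npz',**{k:c[k] for k in('color','fov_y','cx','cy','cam_to_world')},name=n); return c
def ray(c,u,v,z,fish=False):
    M=np.array(c['cam_to_world']); f=240/np.tan(np.radians(float(c['fov_y']))/2)
    a,b=(u-c['cx']),(v-c['cy'])
    if fish:
        r=np.hypot(a,b);t=r/f; d=np.array([a/r*np.sin(t),-b/r*np.sin(t),-np.cos(t)])
    else: d=np.array([a/f,-b/f,-1])
    d=M[:3,:3]@d;o=M[:3,3]; return o+d*(z-o[2])/d[2]
def proj(c,p):
    M=np.array(c['cam_to_world']); f=240/np.tan(np.radians(float(c['fov_y']))/2)
    q=M[:3,:3].T@(np.array(p)-M[:3,3]); return c['cx']+f*q[0]/-q[2], c['cy']-f*q[1]/-q[2]
E
python3 - <<'E'
from h import *
for n in('scene','side','wrist'):
    c=snap(n,n+'0'); print(n,c['fov_y'],c['cx'],c['cy'],np.round(c['cam_to_world'],3).tolist())
o=status.get_obs();print(o, bot.hold_point_z)
E
```

```text
scene 57.47519850261208 323.1571190777938 236.09640109736978 [[-0.223, -0.575, 0.788, 1.403], [0.975, -0.114, 0.193, 0.213], [-0.021, 0.81, 0.585, 0.699], [0.0, 0.0, 0.0, 1.0]]
side 49.25054073385919 325.3375458068482 244.83488784569465 [[-0.996, 0.07, -0.056, 0.466], [-0.089, -0.688, 0.721, 1.125], [0.012, 0.723, 0.691, 1.111], [0.0, 0.0, 0.0, 1.0]]
wrist 65.70646984690485 321.8925337556496 233.7099268598139 [[0.3, 0.919, 0.256, 0.257], [-0.954, 0.289, 0.08, -0.574], [-0.0, -0.269, 0.963, 0.384], [0.0, 0.0, 0.0, 1.0]]
{'time': 0.15, 'joint_positions': array([ 1.24338722,  0.33271568, -0.064682  ,  1.46071886,  0.02161646,
        1.34987993, -0.0885112 ]), 'dq': array([-2.33432025e-04, -2.58916148e-03,  5.11711105e-04, -1.86868518e-03,
        1.83232912e-03,  7.02188485e-04, -2.58353003e-05]), 'effort': array([ 9.06663754e-04, -6.23632121e+01,  2.48228770e-02, -3.90138924e+01,
       -6.13942067e-02,  3.73316801e-02,  6.89253079e-05]), 'tool_pos': array([ 0.18747282, -0.5959346 ,  0.22195764]), 'orientation': array([-5.01271801e-04,  9.88409388e-01,  1.51811126e-01, -1.09494549e-04]), 'force': array([ 0.12329359, -0.26992494, -0.24041671]), 'moment': array([ 0.01575249, -0.02467089,  0.02273359]), 'grip_width': 0.08739099206971385} 0.0187
```

View pics/scene0.png

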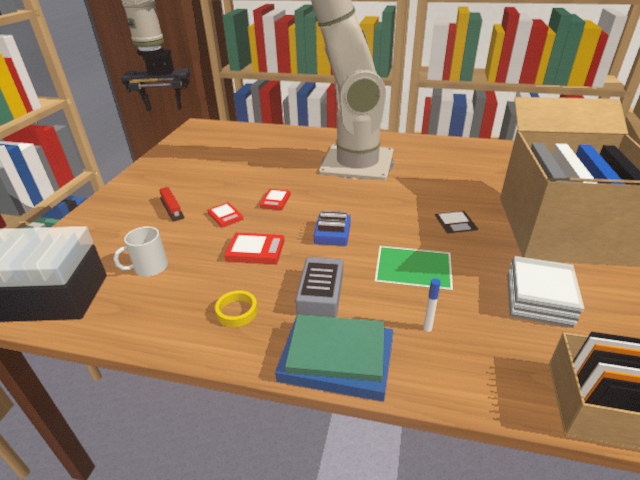

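View pics/side0.png

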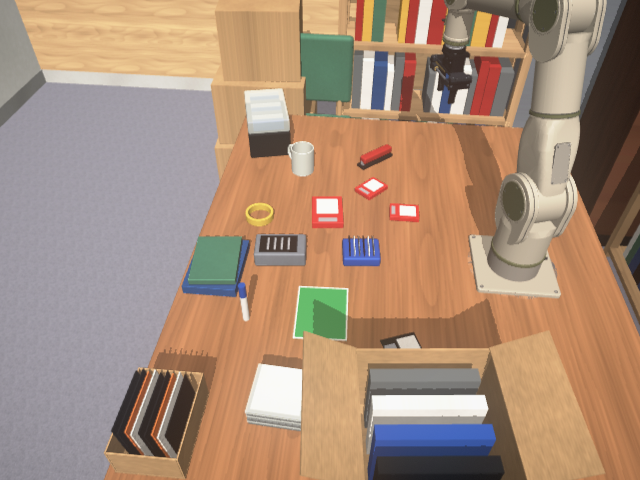

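Red candidates in the scene view are at (255,248), (225,214) and (276,199), plus the stapler at (171,204). The one at (255,248) is the largest and has its steel strip facing the gap. I'll confirm that in an enlarged crop.

Run:
```python
import cv2
a=cv2.imread('pics/side0.png'); cv2.imwrite('pics/side0c.png',cv2.resize(a[170:350,230:410],None,fx=3.3,fy=3.3,interpolation=2))
a=cv2.imread('pics/scene0.png'); cv2.imwrite('pics/scene0c.png',cv2.resize(a[180:320,200:460],None,fx=3,fy=3,interpolation=2))
```

```text
(no output)
```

View pics/side0c.png

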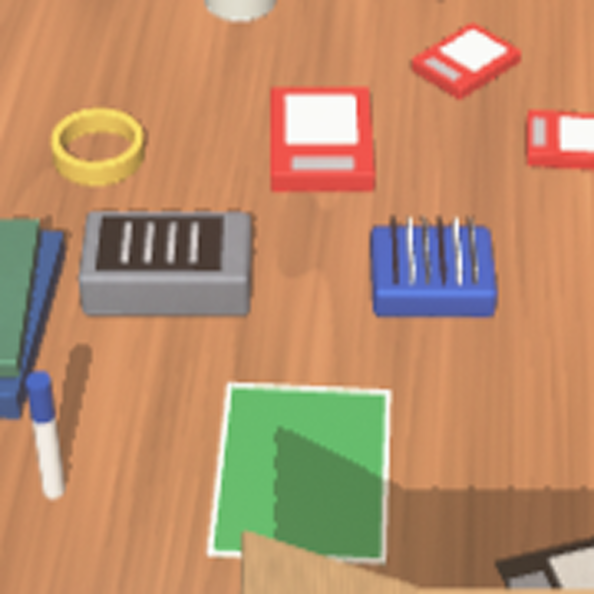

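View pics/scene0c.png

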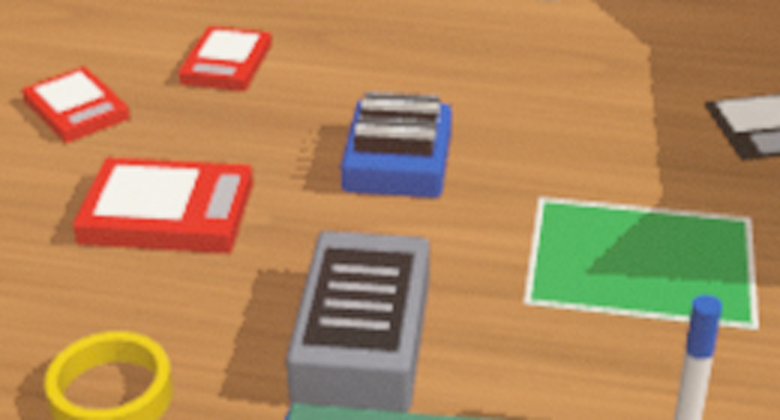

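Run:
```python
from h import *
L=lambda f:np.load(f'pics/{f}.npz')
s,g=L('side0'),L('scene0')
def S(p,z):return ray(s,(p[0]+.5)/3.3-.5+230,(p[1]+.5)/3.3-.5+170,z)[:2]
def G(p,z):return ray(g,(p[0]+.5)/3-.5+200,(p[1]+.5)/3-.5+180,z)[:2]
def show(n,pts,f,z):
    P=np.array([f(p,z) for p in pts]);print(n,P.round(4).tolist(),'mid',P.mean(0).round(4),'sides',[round(float(np.linalg.norm(P[i]-P[i-1])),3) for i in range(len(P))], 'ang',[round(float(np.degrees(np.arctan2(*(P[i]-P[i-1])[::-1]))),1) for i in range(len(P))])
show('cart S',[(272,88),(369,88),(374,178),(272,178)],S,.024)
show('cart G',[(108,160),(252,167),(233,238),(77,230)],G,.024)
show('mat S',[(229,383),(390,392),(384,562),(210,553)],S,0)
show('mat G',[(541,199),(750,217),(757,327),(527,303)],G,0)
show('blue S',[(372,228),(490,228),(496,297),(374,297)],S,.052)
show('blue G',[(363,96),(452,103),(443,157),(343,152)],G,.052)
show('grey S',[(90,212),(252,212),(250,292),(82,292)],S,.05)
show('grey G',[(320,233),(429,239),(411,374),(291,360)],G,.05)
show('tape/mug',[(152,280)],G,.0)
# bystanders approx
for n,u,v,z in(('mug',146,270,0),('tape',237,310,.0),('marker',430,328,0),('stapler',172,210,.02),('cases',543,290,.03),('small1',225,214,.012),('small2',276,199,.012)): print(n,ray(g,u,v,z).round(3))
```

```text
cart S [[0.6189, -0.2361], [0.5217, -0.2463], [0.5078, -0.1099], [0.6042, -0.0999]] mid [ 0.5632 -0.173 ] sides [0.137, 0.098, 0.137, 0.097] ang [-83.8, -174.0, 95.8, 5.9]
cart G [[0.5266, -0.2424], [0.5118, -0.1125], [0.6108, -0.0985], [0.6264, -0.2294]] mid [ 0.5689 -0.1707] sides [0.101, 0.131, 0.1, 0.132] ang [-172.6, 96.5, 8.1, -83.2]
mat S [[0.6155, 0.1414], [0.4771, 0.1379], [0.4715, 0.3152], [0.608, 0.32]] mid [0.543  0.2286] sides [0.179, 0.138, 0.177, 0.137] ang [-87.6, -178.5, 91.8, 2.0]
mat G [[0.4769, 0.14], [0.4674, 0.3181], [0.6074, 0.3227], [0.6152, 0.1455]] mid [0.5417 0.2316] sides [0.138, 0.178, 0.14, 0.177] ang [-177.7, 93.0, 1.9, -87.5]
blue S [[0.5041, -0.0101], [0.3985, -0.0209], [0.3919, 0.066], [0.4967, 0.0767]] mid [0.4478 0.0279] sides [0.087, 0.106, 0.087, 0.105] ang [-85.1, -174.2, 94.3, 5.8]
blue G [[0.4225, -0.032], [0.4185, 0.0497], [0.5031, 0.0568], [0.5124, -0.0286]] mid [0.4641 0.0115] sides [0.09, 0.082, 0.085, 0.086] ang [-177.9, 92.8, 4.8, -83.8]
grey S [[0.7599, -0.0074], [0.614, -0.0224], [0.6039, 0.0794], [0.7481, 0.0941]] mid [0.6815 0.0359] sides [0.102, 0.147, 0.102, 0.145] ang [-83.4, -174.1, 95.7, 5.8]
grey G [[0.6217, -0.0205], [0.6121, 0.0655], [0.7609, 0.0812], [0.7644, -0.0043]] mid [0.6897 0.0304] sides [0.144, 0.087, 0.15, 0.086] ang [-173.5, 96.4, 6.0, -87.7]
tape/mug [[0.6483, -0.1581]] mid [ 0.6483 -0.1581] sides [0.0] ang [0.0]
mug [ 0.69  -0.419  0.   ]
tape [ 0.774 -0.143  0.   ]
marker [0.74  0.277 0.   ]
stapler [ 0.448 -0.474  0.02 ]
cases [0.606 0.512 0.03 ]
small1 [ 0.427 -0.318  0.012]
small2 [ 0.318 -0.197  0.012]
```

Emit:
jog_arm(targets=[[50,1.5,1.3,0.4,1],[50,3,2.6,0.8,2],[50,4.5,3.9,1.2,3],[50,6,5.2,1.6,4],[50,7.5,6.5,2,5]])

```text
time: 0.65
tool_pos: [0.3738, -0.4338, 0.2717]
orientation: [-0.0, 0.876, 0.483, -0.0]
force: [0.9, -1.0, -0.8]
grip_width: 0.0557
```

```bash
cat > fit.py <<'E'
from h import *
from scipy.optimize import least_squares
E
python3 - <<'E'
import cv2
a=cv2.imread('pics/side0.png'); cv2.imwrite('pics/side0g.png',cv2.resize(a[225:275,250:390],None,fx=5.7,fy=5.7,interpolation=2))
a=cv2.imread('pics/scene0.png'); cv2.imwrite('pics/scene0g.png',cv2.resize(a[205:325,290:360],None,fx=5,fy=5,interpolation=2))
E
```

```text
(no output)
```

View pics/side0g.png

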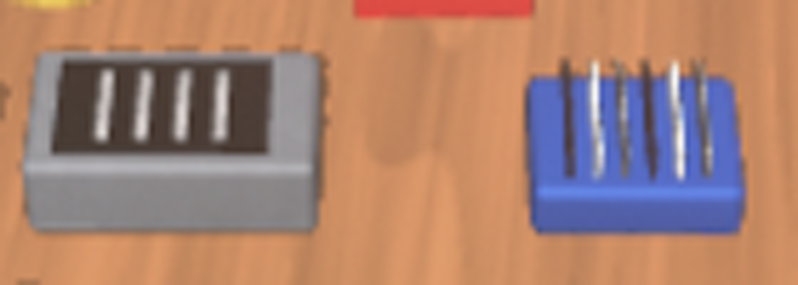

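View pics/scene0g.png

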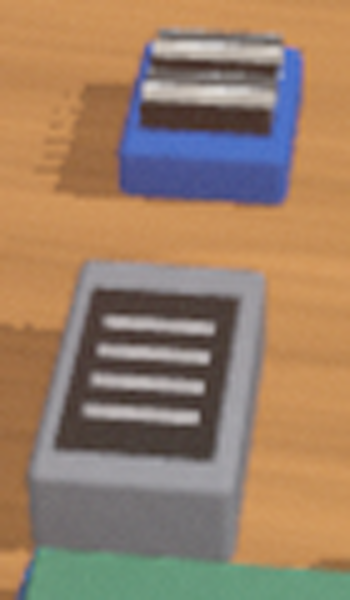

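Emit:
jog_arm(targets=[[50,1.5,1.5,0.5,1],[50,3.1,3.2,1,2],[50,4.7,4.9,1.5,3],[50,6.2,6.6,2,4],[50,7.7,8,2.5,4.7]])

```text
time: 1.15
tool_pos: [0.5419, -0.2573, 0.3263]
orientation: [-0.0, 0.671, 0.741, -0.001]
force: [0.3, -1.1, 0.4]
grip_width: 0.0498
```

Emit:
jog_arm(targets=[[50,0,1.3,0,0],[50,0,2.8,0,0],[50,0,4,0,0],[50,0,4,0,0],[50,0,4,0,0]])

```text
time: 1.65
tool_pos: [0.5419, -0.1571, 0.3263]
orientation: [-0.0, 0.671, 0.742, -0.001]
force: [-0.1, -0.8, -0.6]
grip_width: 0.0499
```

Run:
```python
from h import *
c=snap('wrist','w1'); print(np.round(c['cam_to_world'],3).tolist()); print(status.get_obs()['tool_pos'],status.get_obs()['joint_positions'])
```

```text
[[0.995, -0.096, -0.026, 0.534], [0.1, 0.958, 0.269, -0.084], [-0.001, -0.271, 0.963, 0.488], [0.0, 0.0, 0.0, 1.0]]
[ 0.54175331 -0.15822024  0.32611604] [ 0.67473729  0.2092204  -0.55985836  1.42653034  0.11176637  1.53881151
  0.21948   ]
```

View pics/w1.png

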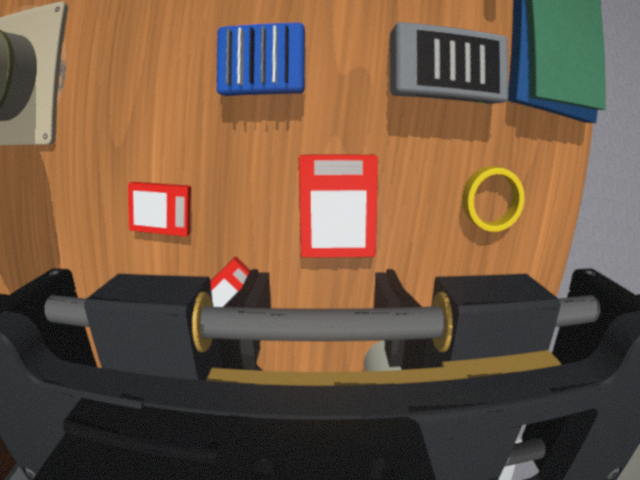

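The wrist view confirms the red cartridge at (338,205) as the largest, with its strip towards the gap. The blue file is at (262,60) and the grey reader at (450,62). I'll enlarge it for measuring.

Run:
```python
import cv2
a=cv2.imread('pics/w1.png'); cv2.imwrite('pics/w1c.png',cv2.resize(a[10:140,210:410],None,fx=4,fy=4,interpolation=2))
cv2.imwrite('pics/w1d.png',cv2.resize(a[140:270,285:395],None,fx=4,fy=4,interpolation=2))
```

```text
(no output)
```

View pics/w1c.png

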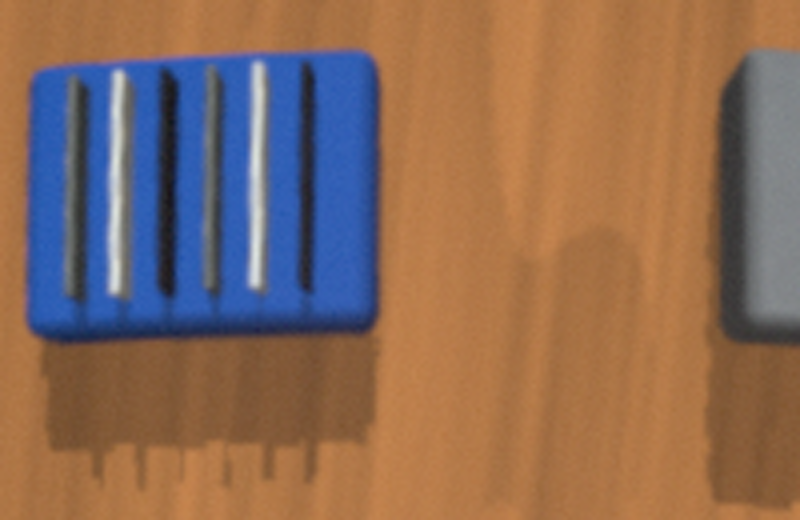

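View pics/w1d.png

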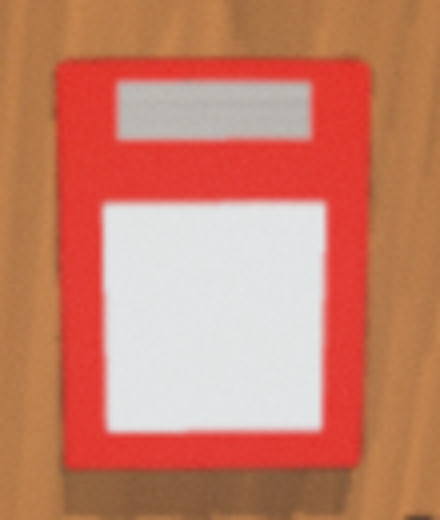

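```bash
cat >> h.py <<'E'
def C(c,p,off,k,z,fish): return ray(c,(p[0]+.5)/k-.5+off[0],(p[1]+.5)/k-.5+off[1],z,fish)
def show(n,P):
    P=np.array(P)[:,:2];print(n,P.round(4).tolist(),'mid',P.mean(0).round(4),'sides',[round(float(np.linalg.norm(P[i]-P[i-1])),4) for i in range(len(P))],'ang',[round(float(np.degrees(np.arctan2(*(P[i]-P[i-1])[::-1]))),2) for i in range(len(P))])
E
python3 - <<'E'
from h import *
c=np.load('pics/w1.npz')
f=lambda p,z:C(c,p,(210,10),4,z,True)
for z in(0,.03): show('blue inner wall',[f((378,320),z),f((379,65),z)])
show('grey base',[f((722,325),0),f((726,100),0)])
show('grey top',[f((747,320),.05),f((750,55),.05)])
show('blue top outer',[f((30,325),.03),f((378,325),.03),f((378,55),.03),f((33,72),.03)])
d=lambda p,z:C(c,p,(285,140),4,z,True)
for z in(.024,): show('cart',[d((66,468),z),d((360,468),z),d((371,62),z),d((57,60),z)])
E
```

```text
blue inner wall [[0.5053, -0.0308], [0.4967, 0.0562]] mid [0.501  0.0127] sides [0.0874, 0.0874] ang [-84.39, 95.61]
blue inner wall [[0.507, -0.0341], [0.499, 0.0476]] mid [0.503  0.0067] sides [0.082, 0.082] ang [-84.39, 95.61]
grey base [[0.6165, -0.0194], [0.6105, 0.058]] mid [0.6135 0.0193] sides [0.0776, 0.0776] ang [-85.62, 94.38]
grey top [[0.6153, -0.0234], [0.6087, 0.0592]] mid [0.612  0.0179] sides [0.0829, 0.0829] ang [-85.42, 94.58]
blue top outer [[0.3987, -0.0419], [0.5072, -0.0356], [0.4984, 0.0509], [0.3904, 0.0412]] mid [0.4487 0.0036] sides [0.0835, 0.1087, 0.087, 0.1084] ang [-84.29, 3.28, 95.83, -174.87]
cart [[0.5224, -0.2479], [0.6196, -0.2384], [0.6055, -0.1054], [0.508, -0.1151]] mid [ 0.5639 -0.1767] sides [0.1336, 0.0976, 0.1337, 0.098] ang [-83.8, 5.62, 96.05, -174.3]
```

Emit:
jog_arm(targets=[[0,-2.7,-1.1,0,0],[0,-2.7,-1.1,-1.8,0],[0,-2.7,-1.1,-3.6,0],[0,-2.7,-1.1,-5.4,0],[0,-2.7,-1.1,-7,0]])

```text
time: 2.2
tool_pos: [0.4731, -0.1874, 0.149]
orientation: [-0.001, 0.673, 0.74, -0.001]
force: [0.3, -0.3, -0.3]
grip_width: 0.0178
```

Emit:
jog_arm(targets=[[0,0,0,-1.5,0],[0,0,0,-3,0],[0,0,0,-4.5,0],[0,0,0,-5.3,0],[0,0,0,-5.5,0]])

```text
time: 2.7
tool_pos: [0.471, -0.1882, 0.0088]
orientation: [-0.003, 0.673, 0.739, -0.002]
force: [-0.2, -0.5, 0.3]
grip_width: 0.0003
```

Run:
```python
from h import *
c=snap('wrist','w2'); o=status.get_obs(); print(o['tool_pos'],o['orientation'],o['force'],o['grip_width'])
```

```text
[ 0.47174701 -0.18821965  0.00972244] [-0.00198031  0.67324991  0.7394103  -0.00174515] [-0.04827824  0.03646839  0.58083034] 0.00028167772735170906
```

View pics/w2.png

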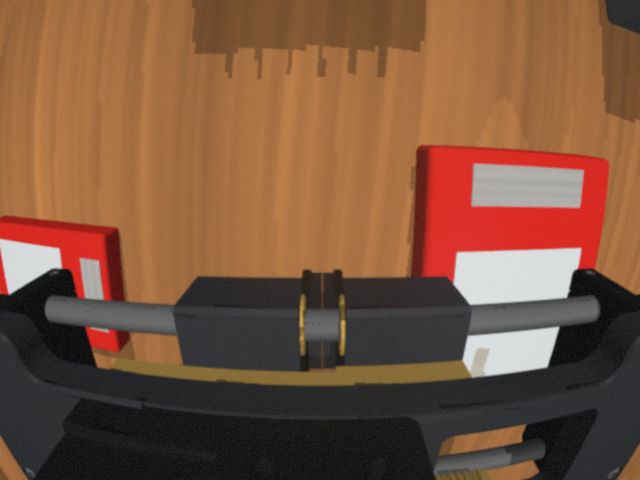

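Emit:
jog_arm(targets=[[0,0.5,0.2,0.05,0],[0,1.0,0.25,0.05,0],[0,1.2,0.25,0.05,0],[0,1.4,0.27,0.05,0],[0,1.55,0.28,0.05,0]])

```text
time: 3.25
tool_pos: [0.5105, -0.1813, 0.0112]
orientation: [-0.002, 0.673, 0.739, -0.002]
force: [-3.8, 0.4, 2.1]
grip_width: 0.0002
```

Run:
```python
from h import *
for n in('wrist','side'):
    c=snap(n,n+'3')
o=status.get_obs(); print(o['tool_pos'],o['force'])
a=cv2.imread('pics/side3.png'); cv2.imwrite('pics/side3c.png',cv2.resize(a[170:350,230:410],None,fx=3.3,fy=3.3,interpolation=2))
```

```text
[ 0.51097304 -0.18118248  0.01110845] [ 0.28513833 -0.31938768 -0.46656073]
```

View pics/side3c.png

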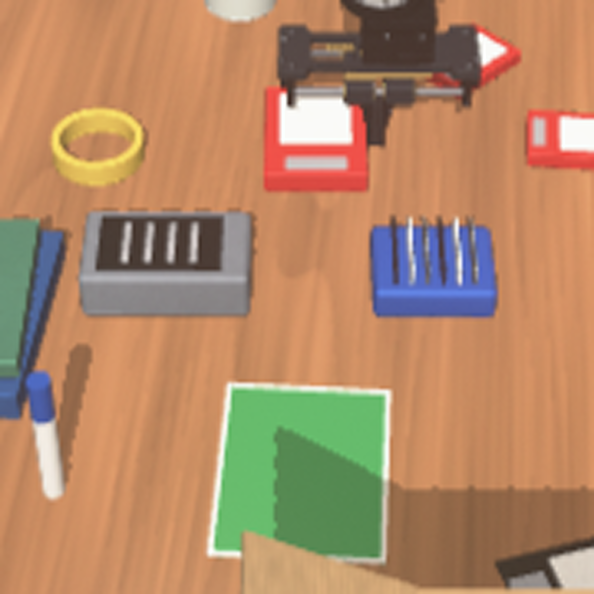

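View pics/wrist3.png

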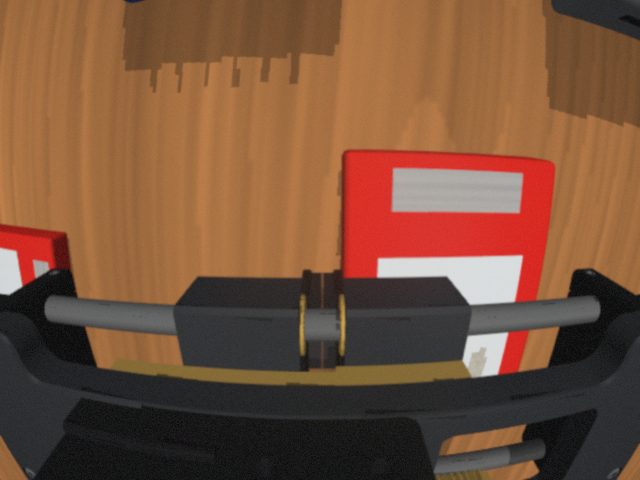

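Emit:
jog_arm(targets=[[0,0.08,0.01,0,0],[0,0.17,0.02,0,0],[0,0.17,0.02,0,0],[0,-0.5,0,0,0],[0,-1.3,0,0,0]])

```text
time: 3.85
tool_pos: [0.4791, -0.1809, 0.0112]
orientation: [-0.001, 0.673, 0.74, -0.001]
force: [0.0, -0.6, -0.1]
grip_width: 0.0004
```

Emit:
jog_arm(targets=[[20,0,0,1.8,0],[50,0,0,3.6,0],[50,0.6,-1.2,5.4,0],[50,2.0,-2.4,7.2,0],[50,3,-2.8,9,0]])

```text
time: 4.35
tool_pos: [0.5433, -0.2474, 0.2197]
orientation: [-0.001, 0.674, 0.739, -0.001]
force: [1.4, -0.4, -1.2]
grip_width: 0.0323
```

Emit:
jog_arm(targets=[[50,0.5,1,1,0],[50,0.7,2,2,0],[50,0.7,3.5,2,0],[50,0.7,3.5,2,0],[50,0.7,3.5,2,0]])

```text
time: 4.85
tool_pos: [0.5611, -0.159, 0.2699]
orientation: [-0.0, 0.673, 0.74, -0.001]
force: [0.1, -0.9, -0.7]
grip_width: 0.0497
```

Run:
```python
from h import *
c=snap('wrist','w4'); 
o=status.get_obs(); print(o['tool_pos'],o['orientation'])
```

```text
[ 0.56083261 -0.16026323  0.26957715] [-4.05696758e-04  6.73834134e-01  7.38881281e-01 -1.35964956e-03]
```

View pics/w4.png

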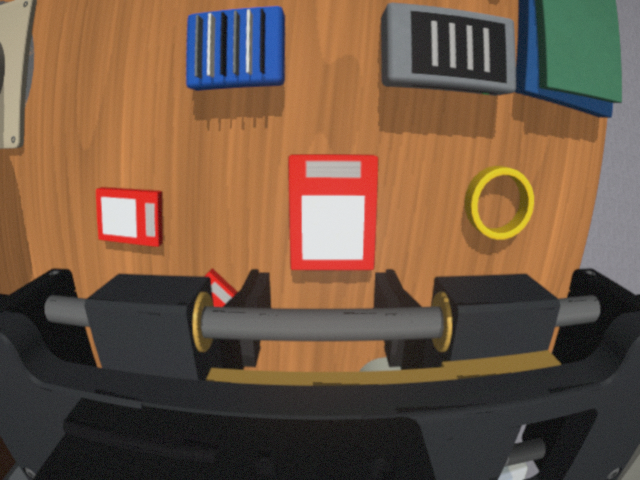

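Run:
```python
import cv2
a=cv2.imread('pics/w4.png'); cv2.imwrite('pics/w4c.png',cv2.resize(a[0:120,230:430],None,fx=4,fy=4,interpolation=2))
cv2.imwrite('pics/w4d.png',cv2.resize(a[145:280,275:390],None,fx=4,fy=4,interpolation=2))
```

```text
(no output)
```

View pics/w4c.png

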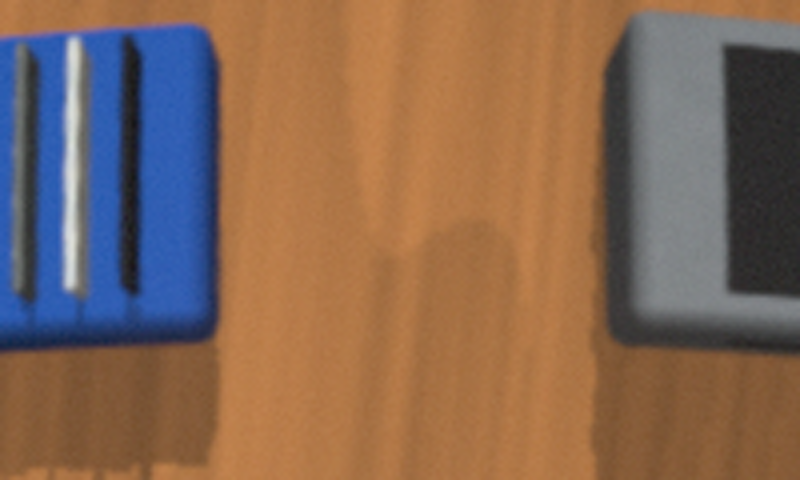

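View pics/w4d.png

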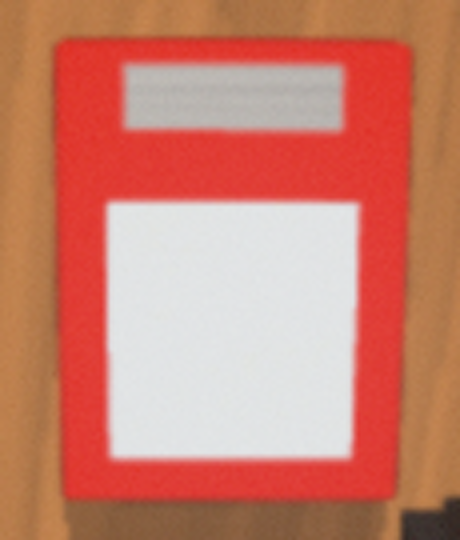

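Run:
```python
from h import *
c=np.load('pics/w4.npz')
f=lambda p,z:C(c,p,(230,0),4,z,True)
for z in(0,.03): show('blue inner wall',[f((217,325),z),f((217,45),z)])
show('grey base',[f((610,320),0),f((606,80),0)])
show('grey top',[f((637,305),.05),f((633,25),.05)])
d=lambda p,z:C(c,p,(275,145),4,z,True)
show('cart',[d((66,499),.024),d((397,497),.024),d((412,45),.024),d((54,42),.024)])
```

```text
blue inner wall [[0.5045, -0.0302], [0.4959, 0.0558]] mid [0.5002 0.0128] sides [0.0864, 0.0864] ang [-84.29, 95.71]
blue inner wall [[0.5079, -0.034], [0.4999, 0.046]] mid [0.5039 0.006 ] sides [0.0804, 0.0804] ang [-84.29, 95.71]
grey base [[0.6164, -0.0173], [0.609, 0.0563]] mid [0.6127 0.0195] sides [0.074, 0.074] ang [-84.25, 95.75]
grey top [[0.6157, -0.0203], [0.6084, 0.0568]] mid [0.6121 0.0183] sides [0.0774, 0.0774] ang [-84.6, 95.4]
cart [[0.5321, -0.2469], [0.6292, -0.2373], [0.6167, -0.1059], [0.519, -0.1147]] mid [ 0.5743 -0.1762] sides [0.1329, 0.0976, 0.132, 0.0982] ang [-84.35, 5.63, 95.44, -174.89]
```

Emit:
jog_arm(targets=[[50,0.4,-1.9,0,0],[50,0.9,-3.8,0,0],[50,0.9,-4.5,-1.5,0],[50,0.9,-4.5,-3.3,0],[50,0.9,-4.5,-5,0]])

```text
time: 5.4
tool_pos: [0.5824, -0.2754, 0.1422]
orientation: [-0.0, 0.675, 0.738, -0.002]
force: [-0.3, 0.4, -1.0]
grip_width: 0.0502
```

Emit:
jog_arm(targets=[[50,0,0,-1.6,0],[50,0,0,-3.2,0],[50,0,0,-4.8,0],[50,0,0,-5.2,0],[50,0,0,-5.2,0]])

```text
time: 5.9
tool_pos: [0.5811, -0.2759, 0.0108]
orientation: [-0.002, 0.676, 0.737, -0.002]
force: [-0.3, 0.3, 0.5]
grip_width: 0.0499
```

Run:
```python
from h import *
c=snap('wrist','w5'); 
o=status.get_obs(); print(o['tool_pos'],o['orientation'],o['grip_width'])
```

```text
[ 0.58251592 -0.27615903  0.01286906] [-3.87020090e-04  6.75561192e-01  7.37302107e-01 -1.59063740e-03] 0.04992518444866298
```

View pics/w5.png

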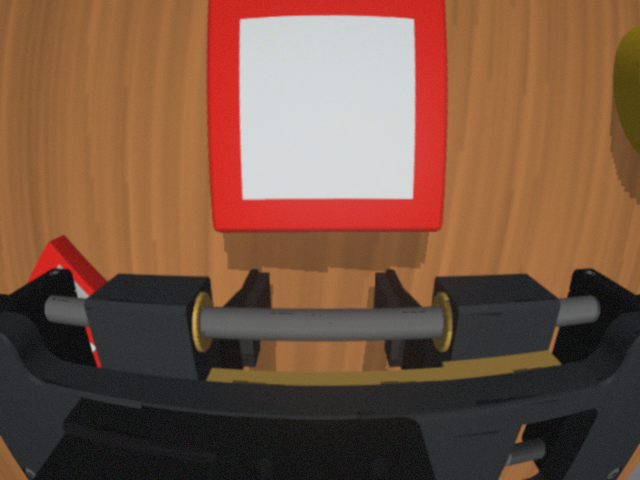

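Emit:
jog_arm(targets=[[50,-0.04,0.5,0,0.05],[50,-0.07,0.85,0,0.05],[50,-0.1,1.15,0,0.05],[50,-0.13,1.5,0,0.05],[50,-0.16,1.9,0,0.05]])

```text
time: 6.45
tool_pos: [0.5788, -0.2289, 0.0137]
orientation: [0.001, 0.673, 0.739, -0.002]
force: [-0.0, -4.2, 3.1]
grip_width: 0.05
```

Emit:
jog_arm(targets=[[50,-0.04,0.4,0,0],[50,-0.07,0.8,0,0],[50,-0.1,1.2,0,0],[50,-0.13,1.6,0,0],[50,-0.17,2,0,0]])

```text
time: 6.95
tool_pos: [0.5745, -0.178, 0.0137]
orientation: [0.001, 0.673, 0.739, -0.002]
force: [1.7, -2.7, 2.6]
grip_width: 0.0497
```

Run:
```python
from h import *
c=snap('wrist','w6'); snap('side','s6')
o=status.get_obs(); print(o['tool_pos'],o['orientation'],o['force'])
a=cv2.imread('pics/s6.png'); cv2.imwrite('pics/s6c.png',cv2.resize(a[170:350,230:410],None,fx=3.3,fy=3.3,interpolation=2))
```

```text
[ 0.57451451 -0.17629259  0.01361517] [-4.22992255e-05  6.72333113e-01  7.40247559e-01 -1.31715796e-03] [ 0.02003466 -0.74809625 -0.00309908]
```

View pics/w6.png

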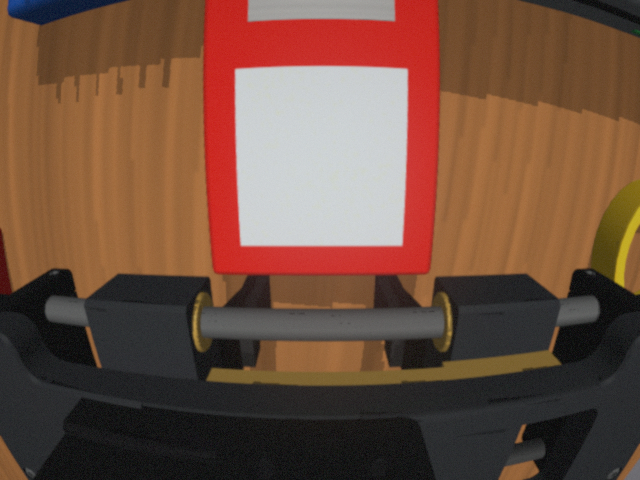

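View pics/s6c.png

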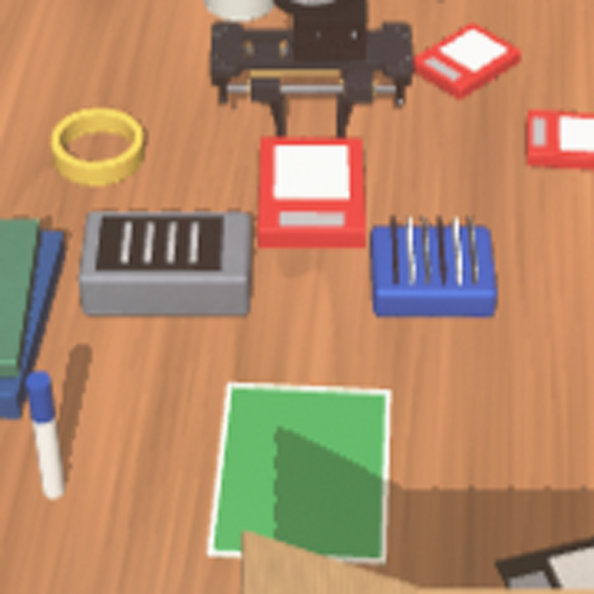

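Run:
```python
from h import *
c=np.load('pics/w6.npz')
d=lambda u,v:ray(c,u,v,.024,True)
show('cart w6 rear',[d(215,270),d(431,270)])
show('leftedge',[d(213,230),d(205,60)]); show('right',[d(433,230),d(439,60)])
show('label',[d(241,245),d(402,245),d(408,68),d(235,67)])
a=cv2.imread('pics/s6.png'); cv2.imwrite('pics/s6d.png',cv2.resize(a[205:275,285:365],None,fx=8,fy=8,interpolation=2))
```

```text
cart w6 rear [[0.5247, -0.1686], [0.6214, -0.1596]] mid [ 0.5731 -0.1641] sides [0.0971, 0.0971] ang [-174.65, 5.35]
leftedge [[0.5237, -0.15], [0.516, -0.0776]] mid [ 0.5199 -0.1138] sides [0.0729, 0.0729] ang [-83.9, 96.1]
right [[0.6189, -0.1411], [0.6121, -0.0686]] mid [ 0.6155 -0.1048] sides [0.0728, 0.0728] ang [-84.7, 95.3]
label [[0.5365, -0.1556], [0.606, -0.1491], [0.5993, -0.0744], [0.5293, -0.0804]] mid [ 0.5678 -0.1149] sides [0.0755, 0.0698, 0.075, 0.0703] ang [-84.48, 5.35, 95.14, -175.04]
```

View pics/s6d.png

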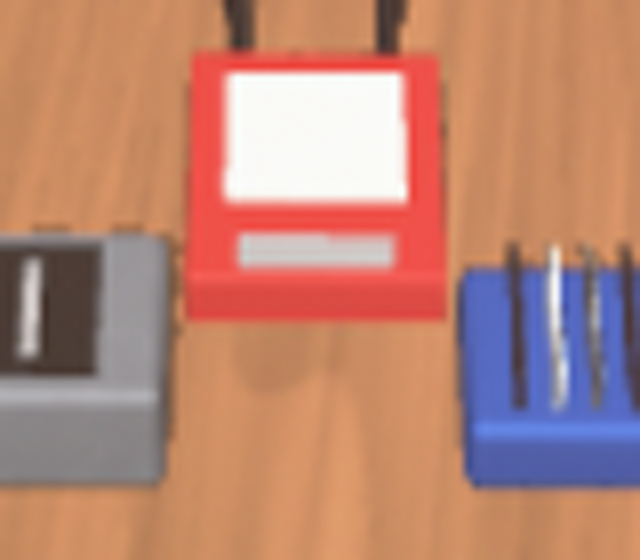

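Run:
```python
from h import *
c=np.load('pics/s6.npz')
f=lambda p,z:C(c,p,(285,205),8,z,False)
show('cart front base',[f((186,320),0),f((447,320),0)])
show('gate exit base',[f((163,484),.003),f((468,486),.003)])
show('cart top',[f((192,53),.024),f((438,53),.024),f((447,275),.024),f((186,273),.024)])
print(f((460,330),.02),f((468,486),.003))
```

```text
cart front base [[0.6099, -0.0289], [0.5102, -0.0391]] mid [ 0.56  -0.034] sides [0.1002, 0.1002] ang [5.83, -174.17]
gate exit base [[0.608, 0.0618], [0.4963, 0.0515]] mid [0.5522 0.0566] sides [0.1122, 0.1122] ang [5.25, -174.75]
cart top [[0.622, -0.1587], [0.5235, -0.1689], [0.5109, -0.0387], [0.6097, -0.0297]] mid [ 0.5665 -0.099 ] sides [0.1296, 0.099, 0.1309, 0.0992] ang [-84.58, -174.07, 95.5, 5.2]
[ 0.50415692 -0.01320045  0.02      ] [0.49634899 0.05149158 0.003     ]
```

Emit:
jog_arm(targets=[[50,-0.03,0.4,0,0],[50,-0.07,0.8,0,0],[50,-0.1,1.2,0,0],[50,-0.14,1.6,0,0],[50,-0.18,2,0,0]])

```text
time: 7.55
tool_pos: [0.5698, -0.1252, 0.0135]
orientation: [-0.0, 0.672, 0.74, -0.001]
force: [0.2, -1.3, 0.1]
grip_width: 0.0501
```

Emit:
jog_arm(targets=[[50,-0.03,0.4,0,0],[50,-0.07,0.8,0,0],[50,-0.11,1.2,0,0],[50,-0.15,1.6,0,0],[50,-0.18,2,0,0]])

```text
time: 8.05
tool_pos: [0.5651, -0.0744, 0.0135]
orientation: [-0.0, 0.672, 0.74, -0.001]
force: [0.9, -2.9, 0.6]
grip_width: 0.0502
```

Run:
```python
from h import *
c=snap('wrist','w7'); snap('side','s7')
o=status.get_obs(); print(o['tool_pos'],o['orientation'],o['force'])
a=cv2.imread('pics/s7.png'); cv2.imwrite('pics/s7d.png',cv2.resize(a[215:285,285:365],None,fx=8,fy=8,interpolation=2))
```

```text
[ 0.56516054 -0.07283142  0.0135027 ] [-6.62357304e-04  6.71370387e-01  7.41121072e-01 -9.60070608e-04] [ 0.41505642 -0.36114553 -0.62121787]
```

View pics/s7d.png

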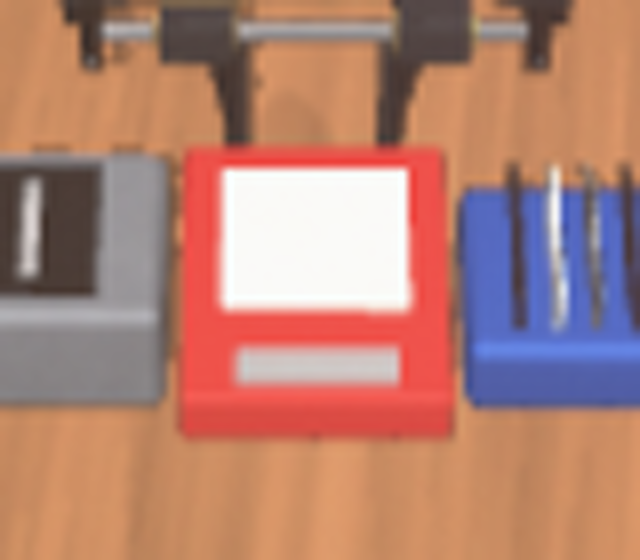

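View pics/w7.png

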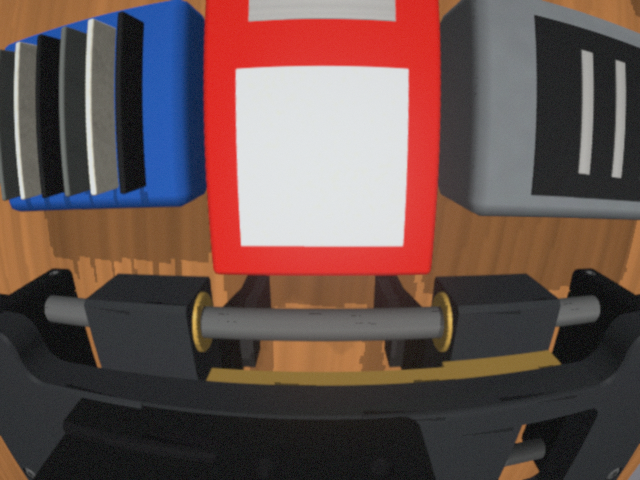

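Emit:
jog_arm(targets=[[50,-0.03,0.4,0,0],[50,-0.07,0.8,0,0],[50,-0.11,1.2,0,0],[50,-0.15,1.6,0,0],[50,-0.19,2,0,0]])

```text
time: 8.65
tool_pos: [0.5602, -0.0218, 0.0134]
orientation: [-0.001, 0.671, 0.741, -0.001]
force: [1.4, -1.2, -0.5]
grip_width: 0.0499
```

Emit:
jog_arm(targets=[[50,-0.03,0.4,0,0],[50,-0.07,0.8,0,0],[50,-0.11,1.2,0,0],[50,-0.15,1.6,0,0],[50,-0.18,2,0,0]])

```text
time: 9.15
tool_pos: [0.5555, 0.029, 0.0134]
orientation: [-0.001, 0.671, 0.741, -0.001]
force: [-0.0, -2.2, 0.1]
grip_width: 0.0499
```

Emit:
jog_arm(targets=[[50,-0.03,0.4,0,0],[50,-0.06,0.8,0,0],[50,-0.09,1.2,0,0],[50,-0.12,1.5,0,0],[50,-0.14,1.7,0,0]])

```text
time: 9.65
tool_pos: [0.5519, 0.0724, 0.0134]
orientation: [-0.001, 0.671, 0.741, -0.001]
force: [-0.6, -1.7, -0.2]
grip_width: 0.0496
```

Run:
```python
from h import *
c=snap('wrist','w8'); snap('side','s8'); snap('scene','g8')
o=status.get_obs(); print(o['tool_pos'],o['orientation'],o['force'])
a=cv2.imread('pics/s8.png'); cv2.imwrite('pics/s8d.png',cv2.resize(a[225:345,265:385],None,fx=5,fy=5,interpolation=2))
a=cv2.imread('pics/g8.png'); cv2.imwrite('pics/g8d.png',cv2.resize(a[200:320,310:470],None,fx=5,fy=5,interpolation=2))
```

```text
[0.5520501  0.07203162 0.01345831] [-0.00092005  0.67109851  0.74136714 -0.00084061] [-0.65326452  0.69567376  0.02503023]
```

View pics/s8d.png

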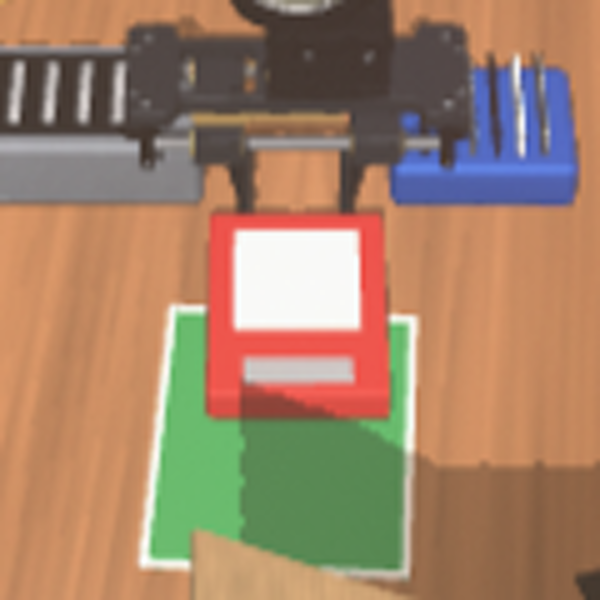

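View pics/g8d.png

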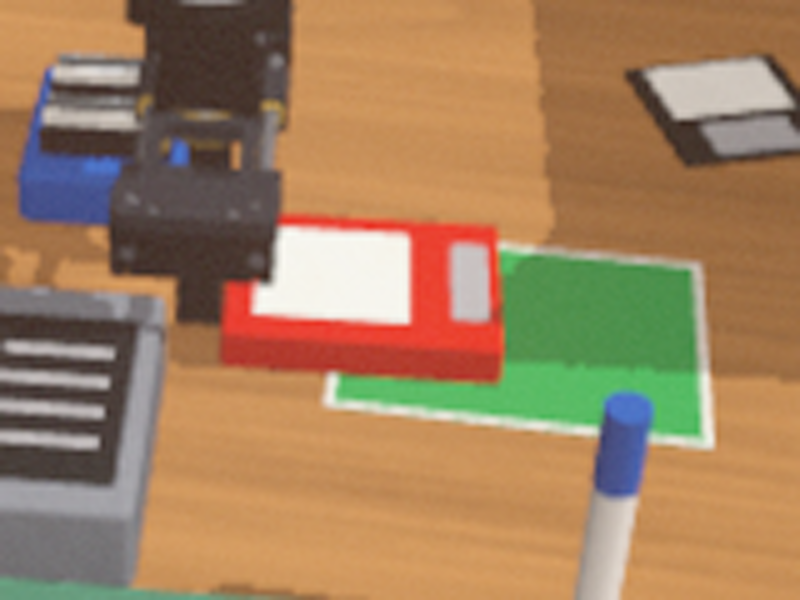

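View pics/w8.png

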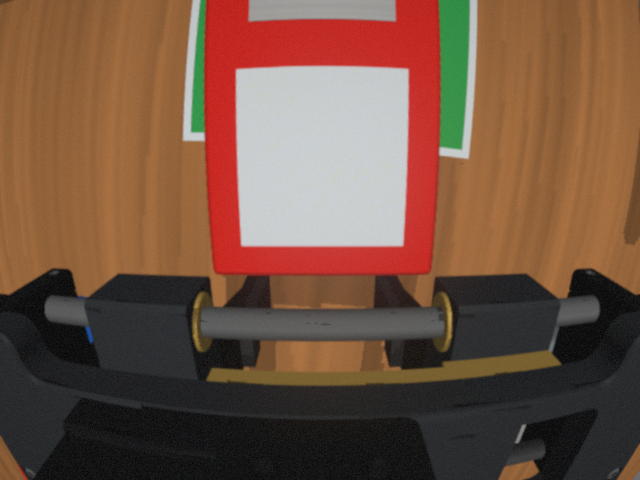

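Emit:
jog_arm(targets=[[50,-0.03,0.35,0,-0.05],[50,-0.06,0.7,0,-0.1],[50,-0.09,1.1,0,-0.17],[50,-0.12,1.5,0,-0.24],[50,-0.15,1.8,0,-0.3]])

```text
time: 10.3
tool_pos: [0.548, 0.1186, 0.0135]
orientation: [-0.001, 0.686, 0.727, -0.001]
force: [-0.4, -1.4, -1.0]
grip_width: 0.0502
```

Emit:
jog_arm(targets=[[50,-0.03,0.4,0,-0.05],[50,-0.06,0.75,0,-0.1],[50,-0.09,1.05,0,-0.1],[50,-0.1,1.25,0,-0.1],[50,-0.1,1.3,0,-0.1]])

```text
time: 10.8
tool_pos: [0.5454, 0.1518, 0.0135]
orientation: [-0.001, 0.691, 0.723, -0.001]
force: [-0.9, -1.1, 0.6]
grip_width: 0.0501
```

Run:
```python
from h import *
c=snap('wrist','w9'); snap('side','s9'); snap('scene','g9')
o=status.get_obs(); print(o['tool_pos'],o['orientation'],o['force'])
a=cv2.imread('pics/s9.png'); cv2.imwrite('pics/s9d.png',cv2.resize(a[225:345,265:385],None,fx=5,fy=5,interpolation=2))
a=cv2.imread('pics/g9.png'); cv2.imwrite('pics/g9d.png',cv2.resize(a[200:320,310:470],None,fx=5,fy=5,interpolation=2))
```

```text
[0.54562737 0.15112464 0.01348778] [-1.17015588e-03  6.91475248e-01  7.22398992e-01 -5.54823032e-04] [0.27480764 0.70773551 0.20324214]
```

View pics/g9d.png

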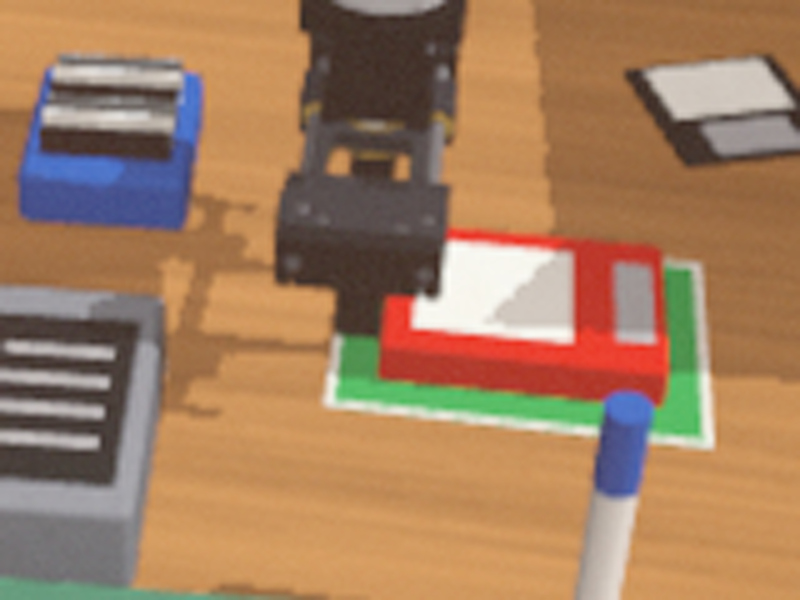

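View pics/w9.png

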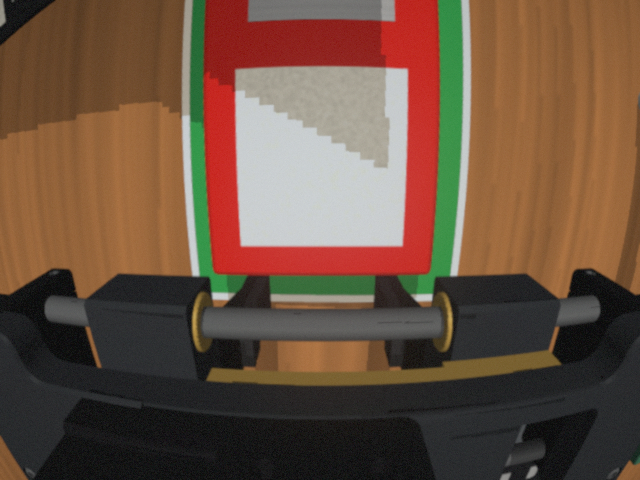

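Emit:
jog_arm(targets=[[50,0.02,-0.4,0,0],[50,0.04,-1,0,0],[50,0.04,-1.2,1.5,0],[50,0.04,-1.2,3.3,0],[50,0.04,-1.2,5,0]])

```text
time: 11.45
tool_pos: [0.5466, 0.119, 0.14]
orientation: [-0.001, 0.692, 0.722, -0.001]
force: [1.0, 0.0, 0.0]
grip_width: 0.0503
```

Emit:
jog_arm(targets=[[50,0,0.8,1.5,0],[50,0,1.6,3,0],[50,0,2,4,0],[50,0,2,4,0],[50,0,2,4,0]])

```text
time: 11.95
tool_pos: [0.5469, 0.1676, 0.2399]
orientation: [-0.001, 0.693, 0.721, -0.001]
force: [-0.0, -0.3, -1.0]
grip_width: 0.0497
```

Run:
```python
from h import *
c=snap('wrist','w10'); snap('side','s10')
o=status.get_obs(); print(o['tool_pos'],o['force'])
a=cv2.imread('pics/w10.png'); cv2.imwrite('pics/w10c.png',cv2.resize(a[130:290,240:440],None,fx=4,fy=3.7,interpolation=2))
```

```text
[0.54635301 0.16716261 0.2386556 ] [ 0.28161788 -0.60639281  0.64616255]
```

View pics/w10.png

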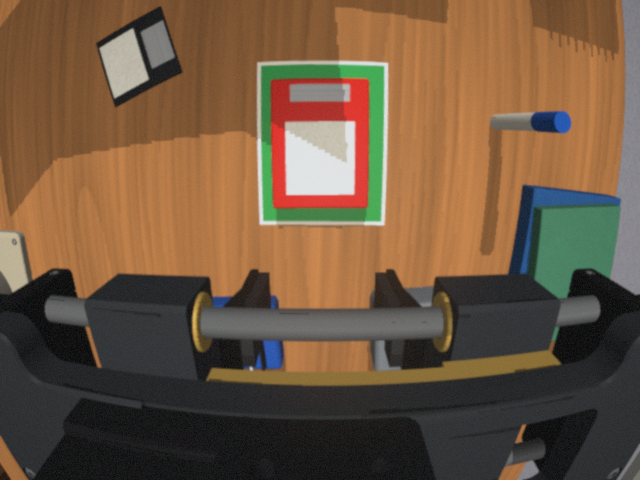

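View pics/s10.png

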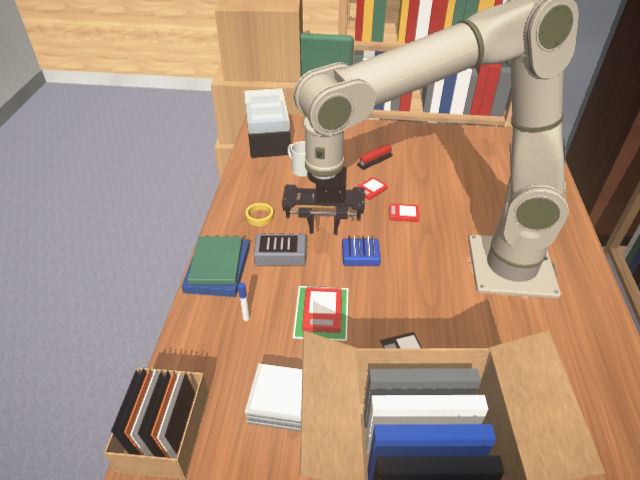

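The wrist view shows the cartridge (272–369, 79–208) wholly inside the mat (258–387, 63–224). The hand is up and clear. I'll put numbers on it before handing in.

Run:
```python
from h import *
c=np.load('pics/w10.npz')
show('mat',[ray(c,u,v,0,True) for u,v in((258,63),(387,64),(385,224),(260,224))])
show('cart',[ray(c,u,v,.024,True) for u,v in((272,79),(369,79),(368,208),(272,206))])
```

```text
mat [[0.4714, 0.3155], [0.6096, 0.3199], [0.6179, 0.1426], [0.4774, 0.1369]] mid [0.5441 0.2287] sides [0.1787, 0.1383, 0.1775, 0.1406] ang [91.93, 1.84, -87.32, -177.68]
cart [[0.4908, 0.2941], [0.5879, 0.2979], [0.5941, 0.1648], [0.4941, 0.1629]] mid [0.5417 0.2299] sides [0.1312, 0.0973, 0.1332, 0.1] ang [91.45, 2.22, -87.35, -178.92]
```

The cartridge is 1 mm along and 2 mm across from the mat's centre, and square to within about 1°. I'm handing it in.

Run:
```python
from h import *
print(workorder.job_done())
```

```text
the job is handed in; nothing more can be done
None
```

The red cartridge now lies wholly on the green mat, square with it, and the job is handed in at about 12 s on the robot's clock. I got no verdict back, so the result rests on my own camera checks.

- **Pushing:** I first pushed the cartridge sideways about 10 mm with the outside of the shut fingers, which put it on the gap's middle line. Then I pushed it from behind with both fingertips, at about 0.1 m/s, through the gap and onto the mat. I did not grip or lift it at any point.
- **In the gap:** The camera pictures showed it lying flat and lengthwise, about central, with bare table visible on both sides.
- **On the mat:** The last wrist picture puts its centre about 1 mm along and 2 mm across from the mat's centre, turned about 1° or less from it.
- **Hand:** It is about 0.24 m above the table, touching nothing.
- **Other things on the table:** By eye, nothing else had moved in the last side view; I did not measure their positions again.
- **Disagreement:** At the start the scene camera's positions were up to about 6 mm off the other cameras for the cartridge, and more for the reader and the file. I used the wrist and side cameras to line up with the gap, which agreed to about 2 mm on the cartridge.

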